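# Roll a round duct into the vee jig, butt it against the stop and clamp it for drilling

## Robot

A 6-joint arm with a two-finger parallel gripper is mounted at the origin on a cart in front of the work surface, level with it; the furniture and walls round the work are solid. World frame = base frame: x ahead of the robot, y to its left, z up, the work surface at z = 0. Lengths are in m, angles in rad, forces in N, time in s.
With the tool pointing down it reaches from about 0.375 to 0.9 m from the base axis. Payload 3.1 kg.
Tool frame: the origin (TCP) lies at the very end of the fingers, on their centre line; the grasp point (between the pads) lies 19 mm behind it (manip.pinch_z is the distance from the TCP to the grasp point, in m); z points along the fingers, y is the line along which they close (so a half turn about z gives the same grasp; the last joint's range is limited). The gripper opens to 85 mm and grips with 20 to 120 N. Pads are 22 mm wide; open, the fingers measure 114 mm over their backs; the gripper's body (76 mm by 85 mm) begins 54 mm behind the grasp point. The pads swing forward as they close: fully open they stand 13 mm farther back than shut.
Start: joints at [1.075, 0.527, 1.433, -0, 1.181, -0.178], TCP at [0.195, 0.594, 0.231] pointing down, gripper open.
Joint ranges: [-3.08, 3.08], [-0.75, 2.2], [0.22, 2.44], [-1.43, 4.57], [0, 2.65], [-2.85, 2.85]. Speed limits (rad/s): [2.79, 2.79, 3.14, 3.14, 3.14, 3.14].

## Interface

Orientations are given as a unit quaternion [x, y, z, w].
In Python, from station import manip gives the robot as it stands.
- The arm moves only by the tool servo_tool, never from a script. Its argument "commands" is one flat list of numbers, 7 for each row, row after row: the shift along the tool's x, y, z each as a share of 500 mm, from -1 to 1, then the turn, a rotation vector about the tool's x, y, z each as a share of 360 degrees, from -1 to 1, then the opening, from -1 (shut) to 1 (fully open). In form: [dx, dy, dz, rx, ry, rz, claw, dx, dy, dz, rx, ry, rz, claw, ...]. A call has 1 to 12 rows; each row shifts and turns the commanded pose from where the row before left it, along the tool's axes as they then stand; what a row does not reach is not made up. A row lasts 1/12 s, in which the tool goes at most 41.7 mm and 7.16 degrees, less where a joint would pass 70% of its speed; a pose out of reach is approached as far as the arm can. A call with a number of a shift or a turn outside -1 to 1 is refused whole. A call with a gripper value outside its range is refused whole. The fingers move at their own pace and stop on an object; "force" is the grip in N (left out, the last holds). Time passes only in rows, so rows that do not move let the fingers close. It gives the time, the measured TCP pose, the force, the opening and the grip force at its end, in the units of the state.
- manip.sense(): the state, without advancing time (a new reading comes with each control period).
- manip.snapshot(name): name is "scene" or "top" or "wrist"; returns a dict with "img" (480x640x3 uint8, red, green, blue), "mtx" (3x3 intrinsics, pixels), "world_to_cam" (4x4, takes a point from world to camera coordinates). Camera axes: x right, y up, looking along -z (the intrinsics and any distortion apply to the point x, -y, -z); pixel columns grow to the right and rows downward; lengths in m; the calibration is good to about 2 mm. A picture is of the moment at which its call begins. There is no depth.
- manip.sign_off(): hands the job in; it is judged then, once.
Trained networks look in a picture, given as the dict that the camera call returned (one of the last four; its "shot" number tells which), for a name from the list of things; names that differ only in an ending like _2 or _b are one class to them, and where a whole thing is asked for, a point or a joint stands for the part that bears it (a point fixed in the world has none). Each returns a list of dicts, best first, with "conf" (0 to 1); they miss things now and then, are a little off and sometimes report something else, mostly with a low value. They report only what shows in the picture. A call takes as long as a camera call.
- manip.look_for(picture, query): "box" ([left, top, width, height] in pixels, round what is visible of it).
- manip.silhouettes(picture, query): "pixels" (480x640 bool, what is visible of it) and "box" ([left, top, width, height] in pixels, round what is visible of it).
The state is a dict: "t": time; "q": joint angles; "qd": joint speeds; "tau": joint torques, N m; "tcp_pos": TCP position; "tool_rot": TCP orientation; "force": force on the tool from outside, world axes, zero at the start; "ft_torque": the same for the moment, N m; "finger_gap": opening from 0.0 (shut) to 1.0 (fully open); "gripper_force": force on a finger pad.
Only numpy, scipy, OpenCV 4.12 (cv2) and the standard library are available. Lean on these libraries where they do the work, as an engineer would, in place of code of your own. Each camera call takes 0.05 s, during which the arm holds its last target. There are 200 camera calls.

## Task

Get the capped round duct ready for drilling: roll it off the sloping deck of the jig into the vee, slide it along the vee until its end rests flush against the grey stop, let go so that it settles freely in the vee, and only then push the orange clamp arm down until its pad holds the duct with about 10 N. The duct is thin and dents easily, so do not lift it, push it gently (well under 25 N) and never let the clamp press harder than 20 N. Leave the other things on the bench where they are.

Things in the scene. Friction and masses are not known exactly. Their poses are not given: they have to be found in the camera images.
- duct: Thin-walled round metal duct, 90 mm in diameter, 180 mm long, about 0.6 kg, with flat black end caps; too fat to grasp. Origin at its middle, y along its axis (x and z turn as it rolls). It starts on the jig's sloping deck against the low front board, its middle 76 mm before the bottom of the vee and 100 mm above the bench, and rolls back there if let go on the deck.
- jig: Plywood drilling jig screwed to the bench. Origin: middle of its underside, below the vee; z up, x across the vee, away from the robot, y along it. Sizes in this frame, mm: board x -150 to 112, y -112 to 112, 18 high; an upright clamp bar at x 90, y 0 up to z 314; front board x -118 to -106, y -112 to 90, top at z 67; from there the deck rises at 4 degrees to the lip of the vee.
- lip (a point): Middle of the near lip of the vee (jig frame -38, -11, 58 mm), where the deck ends and the near wall of the vee falls at 45 degrees. Axes as the jig's. Once its middle has passed over the lip the duct rolls down into the vee, 20 mm lower, by itself.
- seat (a point): Where the duct's middle is when it lies settled in the vee with its end against the stop (jig frame 0, 0, 84 mm). Axes as the jig's. The steel vee opens 90 degrees upward, is open at its -y end (y -112), has its bottom at x 0, z 20, its far wall rising to x 62, z 82. The settled duct's top is at z 129. Sliding the duct along the vee takes 3 to 8 N.
- stop (a point): Point on the face of the rigid grey stop plate at the +y end of the vee (jig frame 0, 90, 84 mm); the face is square to the vee and looks to -y, x -32 to 44, up to z 108.
- clamp_arm: Orange clamp arm, 34 mm wide, sliding down the upright bar and reaching over the vee; origin and axes are the jig's when it is right up, travel 95 mm down. Its clutch drags: moving it down takes a steady push of about 10 N, and it stays where it is left. A sprung pad under the palm disc adds 4 N per mm, up to 12 mm, once it meets the duct; above 18 N the arm slips back up.
- palm (a point): Centre of the flat top of the black palm disc, 44 mm in diameter, on the clamp arm, above the middle of the vee and in line with the pad: push down here. 272 to 287 mm above the bench at the start. The pad, 36 mm wide, hangs on a screw spindle that is set differently each time: its underside is 78 to 118 mm below this point and is not reported.
- rivet_tin: Round white tin with a red lid, 85 mm wide, 54 mm high, bystander. Origin at the middle of its underside.
- tape_measure: Yellow tape measure, 35 x 83 x 66 mm, bystander. Origin at the middle of its underside.
- scriber: Thin steel scriber, 125 mm long, lying on the bench, bystander. Origin at the middle of its underside.

How it is judged:
By the outcome, as a careful person would: the job done as asked, in the order asked, and still so for the second after the job is handed in, with the robot touching nothing.
It also fails if it takes over 72 s, if anything falls off the work surface, if the arm or the gripper's body presses on something with over 40 N, if the wrist force passes 120 N, or if a joint passes its speed limit or range.

## Working session

There is one attempt and no reset: what is moved stays moved. The work goes in short steps, Python scripts to look and compute and a tool call to move; the robot and the scene stay as the last step left them, time stands still between calls to the robot, and variables do not carry over. Pictures are saved under pics/ and viewed, at most 10 in all, crops included, and the job is handed in when it is done.

Besides the shell and the picture viewer there is one more tool, called after "Call:" by a JSON object that holds its "op" and its "data", one argument or row to a line. servo_tool: Moves the arm, as the interface text tells. Its arguments: {"type":"object","properties":{"commands":{"type":"array"},"force":{"type":"number"}},"required":["commands"]}

```bash
mkdir -p pics; ls; cat > h.py <<'E'
import numpy as np, cv2
from station import manip
def proj(s,P):
    P=np.atleast_2d(P).astype(float); M=s["world_to_cam"]; c=(M[:3,:3]@P.T).T+M[:3,3]
    c=c*[1,-1,-1]; p=(s["mtx"]@c.T).T; return p[:,:2]/p[:,2:]
def unproj(s,uv,z):
    M=s["world_to_cam"];R=M[:3,:3];t=M[:3,3]; o=-R.T@t
    d=np.linalg.inv(s["mtx"])@np.array([uv[0],uv[1],1.]); d=R.T@(d*[1,-1,-1]); return o+d*(z-o[2])/d[2]
def save(s,n): cv2.imwrite(f"pics/{n}.png",s["img"][:,:,::-1])
E
python3 - <<'E'
from h import *
print(manip.sense())
for n in("scene","top"):
    s=manip.snapshot(n);save(s,n+"0");print(n,s["mtx"].tolist(),np.round(s["world_to_cam"],4).tolist(),[k for k in s])
    for q in("duct","jig","clamp_arm","rivet_tin","tape_measure","scriber"):
        print(q,[(np.round(d["box"]).tolist(),round(d["conf"],2)) for d in manip.look_for(s,q)[:2]])
E
```

```text
pics
{'t': 0.0, 'q': array([ 1.07551581e+00,  5.28466718e-01,  1.43393064e+00,  2.64461441e-05,
        1.18139913e+00, -1.78531220e-01]), 'qd': array([ 7.04645943e-05, -1.41335575e-03, -9.05402727e-04,  1.33577154e-03,
       -1.05569731e-03, -1.28742232e-03]), 'tau': array([ 2.77302279e-04, -4.42349088e+01, -1.78024954e+01, -2.53382614e-04,
        8.52207129e-03, -8.22062418e-06]), 'tcp_pos': array([0.19430547, 0.59326081, 0.23032428]), 'tool_rot': array([ 1.57718282e-01,  9.87483534e-01, -1.03592936e-03, -3.75799960e-04]), 'force': array([ 0.79335183,  0.87924087, -0.48020389]), 'ft_torque': array([-0.04052587, -0.04380076,  0.04184142]), 'gripper_force': 0.0, 'finger_gap': 1.0010146945254474}
scene [[479.8828732374263, 0.0, 327.4089117485336], [0.0, 479.8828732374263, 232.50839321575936], [0.0, 0.0, 1.0]] [[0.8339, -0.5518, 0.0113, -0.3792], [0.3312, 0.5168, 0.7894, -0.3297], [-0.4414, -0.6546, 0.6137, -0.8914], [0.0, 0.0, 0.0, 1.0]] ['img', 'mtx', 'world_to_cam', 'shot']
duct [([346.0, 274.0, 94.0, 89.0], 0.64)]
jig [([321.0, 191.0, 159.0, 203.0], 0.65)]
clamp_arm [([404.0, 208.0, 61.0, 56.0], 0.58)]
rivet_tin [([308.0, 235.0, 30.0, 36.0], 0.94), ([322.0, 192.0, 156.0, 203.0], 0.19)]
tape_measure [([259.0, 259.0, 32.0, 32.0], 0.9)]
scriber [([218.0, 263.0, 31.0, 18.0], 0.42)]
top [[505.474701323257, 0.0, 319.70535448647195], [0.0, 505.474701323257, 227.76804887377716], [0.0, 0.0, 1.0]] [[-0.0494, -0.9988, -0.0054, 0.0633], [0.9739, -0.0494, 0.2217, -0.4902], [-0.2216, 0.0057, 0.9751, -1.121], [0.0, 0.0, 0.0, 1.0]] ['img', 'mtx', 'world_to_cam', 'shot']
duct [([366.0, 192.0, 88.0, 44.0], 0.73)]
jig [([338.0, 98.0, 104.0, 160.0], 0.74), ([385.0, 104.0, 26.0, 76.0], 0.51)]
clamp_arm [([387.0, 106.0, 26.0, 72.0], 0.93)]
rivet_tin [([251.0, 190.0, 34.0, 44.0], 0.72)]
tape_measure [([265.0, 252.0, 17.0, 39.0], 0.85), ([335.0, 102.0, 108.0, 158.0], 0.25)]
scriber [([236.0, 283.0, 11.0, 42.0], 0.52)]
```

View pics/scene0.png

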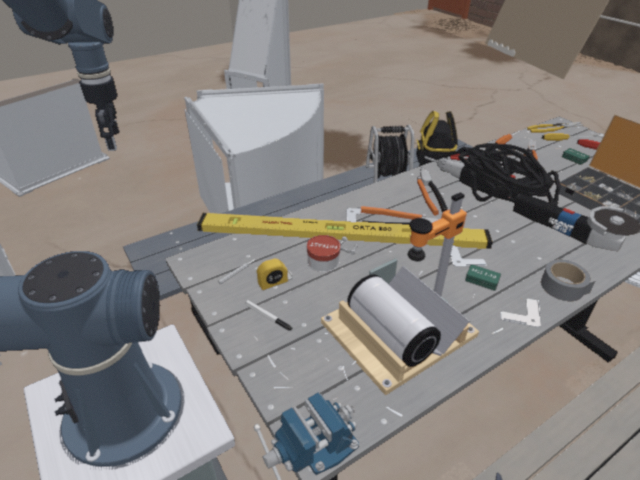

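View pics/top0.png

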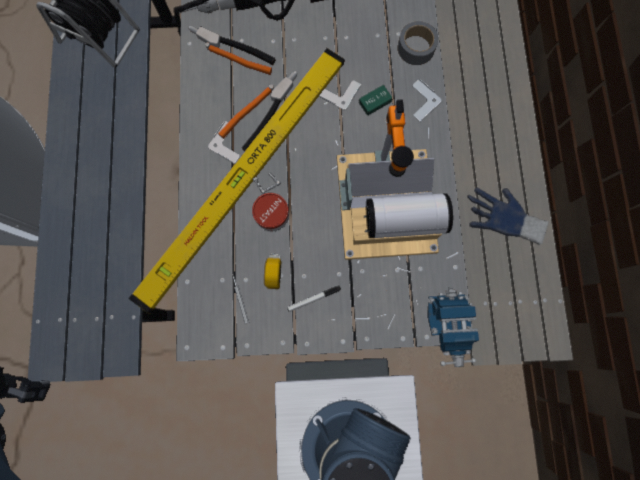

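The scene view shows the jig at about (400,320) px with the duct on its near deck. The clamp disc is at (416,228) px and the bar is at (445,270). In the top view the board corners are near (339,154), (428,150), (439,252) and (347,257), the duct is at about (408,215) and the palm at (402,157). Next I'll enlarge the jig for corner picking.

```bash
python3 - <<'E'
from h import *
a=cv2.imread("pics/top0.png")[90:270,325:465]
b=cv2.imread("pics/scene0.png")[185:395,315:485]
a=cv2.resize(a,(396,509),interpolation=cv2.INTER_CUBIC); b=cv2.resize(b,(400,494),interpolation=cv2.INTER_CUBIC)
o=np.zeros((510,800,3),np.uint8);o[:509,:396]=a;o[:494,400:]=b
cv2.imwrite("pics/crop.png",o)
s=dict(mtx=None)
E
```

```text
(no output)
```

View pics/crop.png

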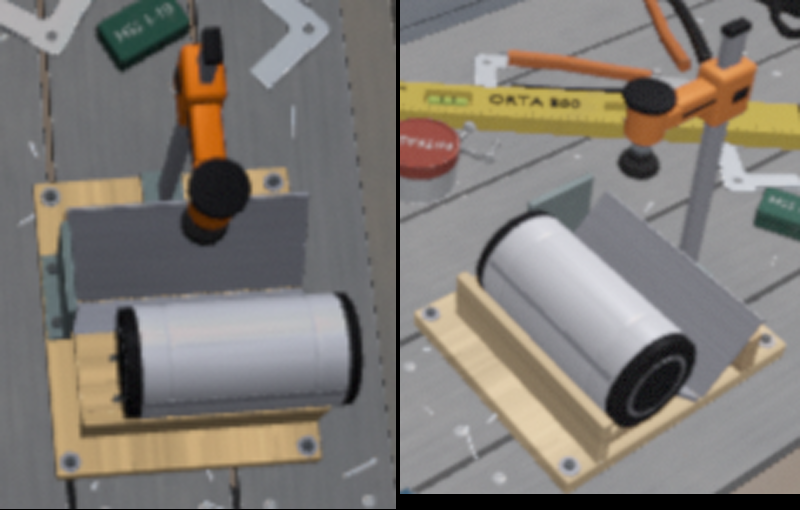

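```bash
cat > fit.py <<'E'
from h import *
from scipy.optimize import least_squares
S=manip.snapshot("scene");T=manip.snapshot("top")
t=lambda x,y:(x/2.829+325,y/2.829+90); c=lambda x,y:((x-400)/2.353+315,y/2.353+185)
obs=[(T,(.112,.112,.018),t(35,184)),(T,(.112,-.112,.018),t(287,168)),(T,(-.15,-.112,.016),t(321,460)),(T,(-.15,.112,.016),t(58,476)),
(S,(-.15,.112,.018),c(416,313)),(S,(-.15,-.112,.018),c(571,478)),(S,(.112,-.112,.018),c(784,343)),(S,(.09,0,.314),c(738,25)),(T,(.09,0,.314),t(210,42))]
J=lambda p,P:np.array([p[0]+np.cos(p[2])*P[0]-np.sin(p[2])*P[1],p[1]+np.sin(p[2])*P[0]+np.cos(p[2])*P[1],P[2]])
f=lambda p:np.concatenate([proj(k,J(p,P))[0]-q for k,P,q in obs])
r=least_squares(f,[.5,-.15,0],loss="soft_l1");p=r.x
print("jig",p.round(4),np.degrees(p[2]).round(2));print(f(p).reshape(-1,2).round(1))
g=lambda h:np.concatenate([proj(S,h)[0]-c(649,95),proj(T,h)[0]-t(219,187)])
h=least_squares(g,[.55,-.15,.28]);print("palm",h.x.round(4),g(h.x).round(1), "jig palm",J(p,(0,0,.28)).round(4))
a=np.linspace(0,2*np.pi,60)
def ext(k,y):
    P=np.array([J(p,(-.076+.045*np.cos(u),y+e,.1+.045*np.sin(u))) for u in a for e in(-.09,.09)]);q=proj(k,P);return q.min(0),q.max(0)
for k,n in((T,"top"),(S,"scene")):
    print(n,manip.look_for(k,"duct")[0]["box"]);
    for y in(-.06,-.05,-.04,-.03,-.02): print(y,*[v.round(1) for v in ext(k,y)])
print("crop cols",t(118,0)[0],t(360,0)[0],"scene L",c(478,0)[0],"bottom",c(0,425)[1])
E
python3 fit.py
```

```text
jig [ 0.5756 -0.1274  0.0208] 1.19
[[-0.6 -0.5]
 [ 0.1 -0.9]
 [ 0.8 -0.5]
 [-0.2  0.5]
 [-1.5 -1.4]
 [-1.4  2. ]
 [ 1.7 -0.6]
 [-0.1 -2. ]
 [ 1.4  0.2]]
palm [ 0.5761 -0.1269  0.2761] [ 0.3 -0.1 -0.2  0.3] jig palm [ 0.5756 -0.1274  0.28  ]
top [367.1, 193.3, 86.0, 43.2]
-0.06 [377.9 192. ] [466.7 237.6]
-0.05 [373.6 192.3] [462.1 237.9]
-0.04 [369.3 192.7] [457.5 238.2]
-0.03 [365. 193.] [452.9 238.5]
-0.02 [360.7 193.3] [448.3 238.8]
scene [348.0, 276.3, 93.8, 86.6]
-0.06 [355.1 281. ] [453.1 377.8]
-0.05 [352.1 278.2] [449.1 373.9]
-0.04 [349.1 275.4] [445.2 370.2]
-0.03 [346.2 272.7] [441.3 366.5]
-0.02 [343.4 269.9] [437.5 362.8]
crop cols 366.7108518911276 452.25344644750794 scene L 348.1491712707182 bottom 365.6204844878878
```

Call:
{"op": "servo_tool", "data": {
  "commands": [0,0,0,0,0,-0.018,1,0,0,0,0,0,-0.018,1,0,0,0,0,0,-0.018,1,-0.05,-0.065,0,0,0,0,1,-0.05,-0.065,0,0,0,0,1,-0.05,-0.065,0,0,0,0,1,-0.05,-0.065,0,0,0,0,1,-0.05,-0.065,0,0,0,0,1,-0.05,-0.065,0,0,0,0,1,-0.05,-0.065,0,0,0,0,1,-0.05,-0.065,0,0,0,0,1,-0.05,-0.065,0,0,0,0,1]
}}

```text
t: 1.9
tcp_pos: [0.4272, 0.3049, 0.2316]
tool_rot: [-0.011, 1.0, 0.0, 0.0]
force: [0.4, 1.3, 0.2]
finger_gap: 1.002
gripper_force: 0.0
```

Call:
{"op": "servo_tool", "data": {
  "commands": [0,-0.076,0,0,0,0,1,0,-0.076,0,0,0,0,1,0,-0.076,0,0,0,0,1,0,-0.076,0,0,0,0,1,0,-0.076,0,0,0,0,1,0,-0.076,0,0,0,0,1,0,-0.076,0,0,0,0,1,0,-0.076,0,0,0,0,1,0,-0.076,0,0,0,0,1,0,-0.076,0,0,0,0,1,0,-0.076,0,0,0,0,1,0,-0.076,0,0,0,0,1]
}}

```text
t: 2.9
tcp_pos: [0.4362, -0.1514, 0.2316]
tool_rot: [-0.011, 1.0, -0.0, 0.0]
force: [1.3, -0.0, 0.0]
finger_gap: 1.002
gripper_force: 0.0
```

```bash
cat >> h.py <<'E'
JP=(0.5756,-0.1274,0.0208)
def st():
    from scipy.spatial.transform import Rotation as R
    s=manip.sense();x,y,a=JP;d=s["tcp_pos"]-[x,y,0];c,n=np.cos(a),np.sin(a)
    print("t",round(s["t"],2),"jig mm",(1e3*np.array([c*d[0]+n*d[1],-n*d[0]+c*d[1],d[2]])).round(1),"tool y deg",np.degrees(np.arctan2(*R.from_quat(s["tool_rot"]).as_matrix()[[1,0],1])).round(2),"F",s["force"].round(2))
E
python3 -c "
from h import *
st();print(manip.sense()['tool_rot'])"
```

```text
t 2.9 jig mm [-139.8  -21.1  231.6] tool y deg 91.27 F [ 1.25 -0.02  0.03]
[-1.10598094e-02  9.99938757e-01 -1.50877804e-04  3.74135873e-04]
```

Call:
{"op": "servo_tool", "data": {
  "commands": [0.04,-0.022,0,0,0,0,1,0,0,0.06,0,0,0,1,0,0,0.06,0,0,0,1,0,0,0.06,0,0,0,1,0,0,0.06,0,0,0,1,0,0,0.06,0,0,0,1,0,0,0,0,0,0,1,0,0,0,0,0,0,1]
}}

```text
t: 3.57
tcp_pos: [0.416, -0.1604, 0.0804]
tool_rot: [-0.011, 1.0, 0.001, -0.002]
force: [0.4, -1.0, 0.5]
finger_gap: 0.998
gripper_force: 0.0
```

```bash
python3 -c "
from h import *
st();s=manip.snapshot('scene');a=s['img'][150:400,280:500,::-1];cv2.imwrite('pics/s1.png',cv2.resize(a,None,fx=2.4,fy=2.4))"
```

```text
t 3.57 jig mm [-160.3  -29.7   80.4] tool y deg 91.28 F [ 0.36 -1.05  0.48]
```

View pics/s1.png

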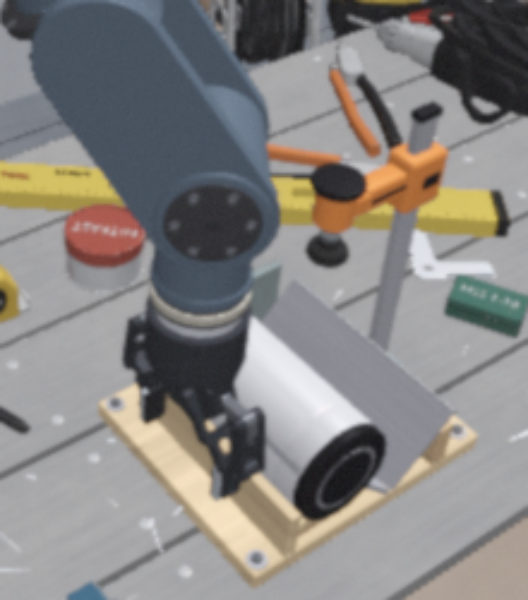

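The fingers straddle the front board at (190,430) px, beside the duct, and everything is clear. Next I push +x gently.

Call:
{"op": "servo_tool", "data": {
  "commands": [-0.02,0,0,0,0,0,1,-0.014,0,0,0,0,0,1,-0.006,0,0,0,0,0,1,-0.006,0,0,0,0,0,1,-0.006,0,0,0,0,0,1,-0.006,0,0,0,0,0,1,-0.006,0,0,0,0,0,1,-0.006,0,0,0,0,0,1]
}}

```text
t: 4.28
tcp_pos: [0.4513, -0.1597, 0.0813]
tool_rot: [-0.011, 1.0, 0.0, -0.001]
force: [-2.3, 0.4, 1.2]
finger_gap: 1.003
gripper_force: 0.9
```

Call:
{"op": "servo_tool", "data": {
  "commands": [-0.006,0,0,0,0,0,1,-0.006,0,0,0,0,0,1,-0.006,0,0,0,0,0,1]
}}

```text
t: 4.53
tcp_pos: [0.4608, -0.1598, 0.0812]
tool_rot: [-0.011, 1.0, 0.0, -0.0]
force: [-2.1, 0.6, 1.4]
finger_gap: 0.999
gripper_force: 0.9
```

```bash
python3 -c "
from h import *
st();s=manip.snapshot('top');print(manip.look_for(s,'duct')[:1])"
```

```text
t 4.53 jig mm [-115.4  -30.    81.2] tool y deg 91.28 F [-2.09  0.63  1.36]
[]
```

Call:
{"op": "servo_tool", "data": {
  "commands": [-0.006,0,0,0,0,0,1,-0.006,0,0,0,0,0,1,-0.006,0,0,0,0,0,1,-0.006,0,0,0,0,0,1,-0.006,0,0,0,0,0,1,-0.004,0,0,0,0,0,1]
}}

```text
t: 5.13
tcp_pos: [0.4784, -0.1596, 0.0813]
tool_rot: [-0.011, 1.0, -0.0, 0.0]
force: [-1.4, -1.0, 0.3]
finger_gap: 0.998
gripper_force: 0.7
```

Call:
{"op": "servo_tool", "data": {
  "commands": [-0.004,0,0,0,0,0,1,-0.004,0,0,0,0,0,1,-0.004,0,0,0,0,0,1]
}}

```text
t: 5.38
tcp_pos: [0.4843, -0.1594, 0.0813]
tool_rot: [-0.011, 1.0, -0.0, 0.0]
force: [-1.2, 0.4, -1.1]
finger_gap: 1.0
gripper_force: 0.0
```

```bash
python3 -c "
from h import *
st();s=manip.snapshot('scene');print(manip.look_for(s,'duct')[:1])"
```

```text
t 5.38 jig mm [-91.9 -30.1  81.3] tool y deg 91.29 F [-1.21  0.45 -1.06]
[{'box': [375.5, 287.5, 79.5, 67.4], 'conf': 0.67}]
```

Call:
{"op": "servo_tool", "data": {
  "commands": [0,0,0,0,0,0,1,0,0,0,0,0,0,1,0,0,0,0,0,0,1,0,0,0,0,0,0,1]
}}

```text
t: 5.82
tcp_pos: [0.4836, -0.1593, 0.0813]
tool_rot: [-0.011, 1.0, 0.0, -0.0]
force: [-0.3, 0.9, 0.5]
finger_gap: 1.004
gripper_force: 0.0
```

```bash
cat >> h.py <<'E'
def J(P,p=JP): return np.array([p[0]+np.cos(p[2])*P[0]-np.sin(p[2])*P[1],p[1]+np.sin(p[2])*P[0]+np.cos(p[2])*P[1],P[2]])
def ext(k,x,y,z):
    a=np.linspace(0,2*np.pi,60)
    q=proj(k,np.array([J((x+.045*np.cos(u),y+e,z+.045*np.sin(u))) for u in a for e in(-.09,.09)]));return np.r_[q.min(0),q.max(0)-q.min(0)].round(1)
E
python3 -c "
from h import *
st();s=manip.snapshot('scene');print(manip.look_for(s,'duct')[:1],ext(s,0,-.03,.084),ext(s,-.038,-.03,.103))
a=s['img'][150:400,280:500,::-1];cv2.imwrite('pics/s2.png',cv2.resize(a,None,fx=2.4,fy=2.4))"
```

```text
t 5.82 jig mm [-92.6 -30.   81.3] tool y deg 91.28 F [-0.33  0.86  0.48]
[{'box': [393.7, 275.8, 72.3, 75.2], 'conf': 0.82}] [374.4 264.7  93.1  88.6] [360.9 264.7  94.8  91.4]
```

View pics/s2.png

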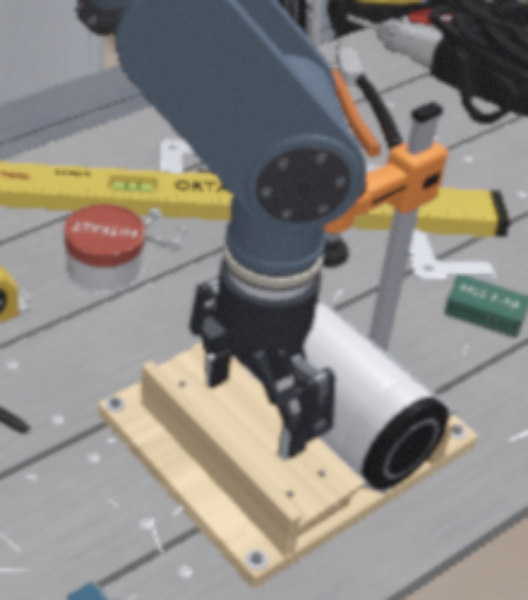

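The duct lies in the vee with its end cap at (410,445) px, matching the predicted box. Next I back off and go round to its -y end.

Call:
{"op": "servo_tool", "data": {
  "commands": [0.04,0,0,0,0,0,1,0.05,0,0,0,0,0,1,0,0,-0.07,0,0,0,0,1,0,0,-0.07,0,0,0,0,1,0,-0.08,-0.06,0,0,0,1,0,-0.08,0,0,0,0,-1,0,-0.08,0,0,0,0,-1,0,-0.08,0,0,0,0,-1,0,0,0,0,0,0,-1]
}}

```text
invalid input at $.commands: expected a multiple of 7 numbers
```

```bash
python3 -c "
from h import *
st();print(manip.sense()['q'].round(2))
for n in('scene','top'):
    s=manip.snapshot(n);print(n,[ (np.round(d['box'],1),d['conf']) for d in manip.look_for(s,'duct')[:1]])
    for y in(-.04,-.03,-.02): print(ext(s,0,y,.084))
"
```

```text
t 5.92 jig mm [-92.6 -30.   81.3] tool y deg 91.29 F [ 0.47 -0.17 -0.35]
[-0.54  0.62  1.85  0.    0.68 -2.13]
scene [(array([395. , 276.3,  71.2,  76.5]), 0.87)]
[377.4 267.3  94.   89.5]
[374.4 264.7  93.1  88.6]
[371.5 262.2  92.2  87.8]
top []
[365.7 163.1  85.4  44.4]
[361.5 163.4  85.1  44.4]
[357.3 163.7  84.8  44.4]
```

Call:
{"op": "servo_tool", "data": {
  "commands": [0.04,0,0,0,0,0,1,0.05,0,0,0,0,0,1,0,0,-0.07,0,0,0,0,1,0,0,-0.07,0,0,0,0,1,0,-0.08,-0.06,0,0,0,1,0,-0.08,0,0,0,0,-1,0,-0.08,0,0,0,0,-1,0,-0.08,0,0,0,0,-1,0,0,0,0,0,0,-1]
}}

```text
invalid input at $.commands: expected a multiple of 7 numbers
```

Call:
{"op": "servo_tool", "data": {
  "commands": [0,0,0,0,0,0.019,-1,0,0,0,0,0,0.019,-1,0,0,0,0,0,0.019,-1,0,0,0,0,0,0.019,-1,0,0,0,0,0,0.019,-1,0,0,0,0,0,0.019,-1,0,0,0,0,0,0.019,-1,0,0,0,0,0,0.019,-1,0,0,0,0,0,0.019,-1,0,0,0,0,0,0.019,-1,0,0,0,0,0,0.019,-1,0,0,0,0,0,0.019,-1]
}}

```text
t: 7.12
tcp_pos: [0.4837, -0.1593, 0.0813]
tool_rot: [0.65, 0.76, -0.0, 0.0]
force: [-0.5, 0.1, 0.3]
finger_gap: 0.003
gripper_force: 0.0
```

Call:
{"op": "servo_tool", "data": {
  "commands": [0,0,0,0,0,0.019,-1,0,0,0,0,0,0.003,-1,0,0,0,0,0,0,-1]
}}

```text
t: 7.37
tcp_pos: [0.4837, -0.1593, 0.0813]
tool_rot: [0.698, 0.716, 0.0, 0.0]
force: [0.6, -0.5, 0.9]
finger_gap: -0.002
gripper_force: 0.0
```

```bash
python3 -c "
from h import *
st();print(manip.sense()['finger_gap'])
for n in('scene','top'):
    s=manip.snapshot(n);print(n,[ (np.round(d['box'],1),d['conf']) for d in manip.look_for(s,'duct')[:1]])
"
```

```text
t 7.37 jig mm [-92.6 -30.   81.3] tool y deg 1.4 F [ 0.61 -0.5   0.9 ]
-0.002189474639601542
scene [(array([321.9, 187.9, 158. , 204.3]), 0.3)]
top []
```

The first call was refused because of a miscounted row, so the turn happened in place. That did no harm: the reported forces stayed near zero. Now I retreat with the new axes (tool x = jig +y, tool y = jig +x).

Call:
{"op": "servo_tool", "data": {
  "commands": [0,-0.04,0,0,0,0,-1,0,-0.05,0,0,0,0,-1,0,0,-0.07,0,0,0,-1,0,0,-0.07,0,0,0,-1,0,0,-0.06,0,0,0,-1,-0.08,0,0,0,0,0,-1,-0.08,0,0,0,0,0,-1,-0.08,0,0,0,0,0,-1,-0.08,0,0,0,0,0,-1,0,0,0,0,0,0,-1]
}}

```text
t: 8.4
tcp_pos: [0.4439, -0.3291, 0.1822]
tool_rot: [0.7, 0.714, -0.001, 0.005]
force: [0.8, -1.3, 0.3]
finger_gap: 0.001
gripper_force: 0.0
```

```bash
python3 -c "
from h import *
st()
for n in('scene','top'):
    s=manip.snapshot(n);print(n,[ (np.round(d['box'],1),d['conf']) for d in manip.look_for(s,'duct')[:1]])
"
```

```text
t 8.4 jig mm [-135.8 -198.9  182.2] tool y deg 1.08 F [ 0.78 -1.34  0.29]
scene [(array([374.4, 264.3,  51.9,  69.5]), 0.71)]
top [(array([387.5, 103.3,  15.2,  47.5]), 0.52)]
```

Call:
{"op": "servo_tool", "data": {
  "commands": [0,0.068,0,0,0,0,-1,0,0.068,0,0,0,0,-1,0,0.068,0,0,0,0,-1,0,0.068,0,0,0,0,-1,0,0,0.055,0,0,0,-1,0,0,0.055,0,0,0,-1,0,0,0.055,0,0,0,-1,0,0,0.055,0,0,0,-1,0.04,0,0,0,0,0,-1,0.04,0,0,0,0,0,-1,0,0,0,0,0,0,-1]
}}

```text
t: 9.52
tcp_pos: [0.5753, -0.2706, 0.0698]
tool_rot: [0.697, 0.717, -0.0, -0.004]
force: [-0.2, -0.3, -0.2]
finger_gap: -0.0
gripper_force: 0.0
```

```bash
python3 -c "
from h import *
st();s=manip.snapshot('scene');a=s['img'][150:400,280:500,::-1];cv2.imwrite('pics/s3.png',cv2.resize(a,None,fx=2.4,fy=2.4))"
```

```text
t 9.52 jig mm [  -3.3 -143.2   69.8] tool y deg 1.55 F [-0.21 -0.33 -0.21]
```

View pics/s3.png

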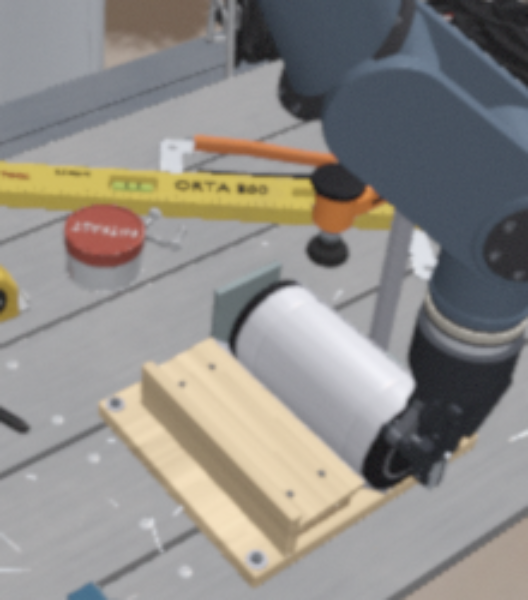

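The duct is in the vee with the tool just outside its -y end at (400,450) px, and there is a gap to the grey stop at (240,300). Next I push in small steps.

Call:
{"op": "servo_tool", "data": {
  "commands": [0.006,0.003,0,0,0,0,-1,0.006,0.003,0,0,0,0,-1,0.006,0,0,0,0,0,-1,0.006,0,0,0,0,0,-1,0.006,0,0,0,0,0,-1,0.006,0,0,0,0,0,-1,0.006,0,0,0,0,0,-1]
}}

```text
t: 10.15
tcp_pos: [0.5803, -0.2575, 0.0717]
tool_rot: [0.699, 0.715, -0.0, 0.001]
force: [0.3, -4.1, -0.7]
finger_gap: -0.003
gripper_force: 0.0
```

Call:
{"op": "servo_tool", "data": {
  "commands": [0.005,0,0,0,0,0,-1,0.005,0,0,0,0,0,-1,0.005,0,0,0,0,0,-1]
}}

```text
t: 10.4
tcp_pos: [0.58, -0.2492, 0.0715]
tool_rot: [0.699, 0.715, -0.0, 0.001]
force: [-0.2, -4.4, 1.1]
finger_gap: 0.002
gripper_force: 0.0
```

```bash
python3 -c "
from h import *
st();s=manip.snapshot('scene');print(manip.look_for(s,'duct')[:1])
for y in(-.03,-.02,-.01,0): print(y,ext(s,0,y,.084))"
```

```text
t 10.4 jig mm [   1.9 -121.9   71.5] tool y deg 1.27 F [-0.16 -4.43  1.12]
[{'box': [372.4, 263.0, 75.1, 85.5], 'conf': 0.84}]
-0.03 [374.4 264.7  93.1  88.6]
-0.02 [371.5 262.2  92.2  87.8]
-0.01 [368.6 259.7  91.4  86.9]
0 [365.8 257.2  90.5  86.1]
```

Sliding at about 4.4 N, with roughly 21 mm to go.

Call:
{"op": "servo_tool", "data": {
  "commands": [0.005,0,0,0,0,0,-1,0.005,0,0,0,0,0,-1,0.005,0,0,0,0,0,-1,0.005,0,0,0,0,0,-1,0.005,0,0,0,0,0,-1]
}}

```text
t: 10.92
tcp_pos: [0.5797, -0.2362, 0.0715]
tool_rot: [0.699, 0.715, 0.0, 0.0]
force: [1.0, -4.8, 1.5]
finger_gap: 0.0
gripper_force: 0.0
```

Call:
{"op": "servo_tool", "data": {
  "commands": [0.003,0,0,0,0,0,-1,0.003,0,0,0,0,0,-1]
}}

```text
t: 11.08
tcp_pos: [0.5797, -0.2332, 0.0715]
tool_rot: [0.699, 0.715, 0.0, 0.0]
force: [-0.1, -4.9, 1.1]
finger_gap: -0.002
gripper_force: 0.0
```

Call:
{"op": "servo_tool", "data": {
  "commands": [0.002,0,0,0,0,0,-1,0.002,0,0,0,0,0,-1]
}}

```text
t: 11.25
tcp_pos: [0.5796, -0.2313, 0.0715]
tool_rot: [0.699, 0.715, 0.0, 0.0]
force: [-0.0, -6.0, 1.2]
finger_gap: -0.003
gripper_force: 0.0
```

Call:
{"op": "servo_tool", "data": {
  "commands": [0.002,0,0,0,0,0,-1]
}}

```text
t: 11.33
tcp_pos: [0.5796, -0.2303, 0.0715]
tool_rot: [0.699, 0.715, 0.0, 0.0]
force: [0.3, -4.8, 1.0]
finger_gap: 0.005
gripper_force: 0.0
```

Call:
{"op": "servo_tool", "data": {
  "commands": [0.002,0,0,0,0,0,-1]
}}

```text
t: 11.42
tcp_pos: [0.5796, -0.2301, 0.0715]
tool_rot: [0.699, 0.715, -0.0, 0.001]
force: [-0.6, -9.4, 0.8]
finger_gap: -0.002
gripper_force: 0.0
```

Call:
{"op": "servo_tool", "data": {
  "commands": [0.001,0,0,0,0,0,-1]
}}

```text
t: 11.5
tcp_pos: [0.5797, -0.2301, 0.0715]
tool_rot: [0.699, 0.715, -0.001, 0.001]
force: [-0.4, -9.3, -0.1]
finger_gap: -0.002
gripper_force: 0.0
```

Call:
{"op": "servo_tool", "data": {
  "commands": [0.001,0,0,0,0,0,-1]
}}

```text
t: 11.58
tcp_pos: [0.5797, -0.2301, 0.0716]
tool_rot: [0.699, 0.715, -0.001, 0.002]
force: [0.1, -11.8, 0.7]
finger_gap: -0.002
gripper_force: 0.0
```

The position stalls while the force climbs, so the duct is at the stop. I back off straight along the vee, then go up.

Call:
{"op": "servo_tool", "data": {
  "commands": [-0.01,0,0,0,0,0,-1,-0.04,0,0,0,0,0,-1,-0.06,0,0,0,0,0,-1,-0.06,0,0,0,0,0,-1,0,0,-0.07,0,0,0,-1,0,0,-0.08,0,0,0,-1,0,0,-0.08,0,0,0,-1,0,0,-0.08,0,0,0,-1,0,0,-0.08,0,0,0,-1,0,0,-0.08,0,0,0,-1,0,0,-0.06,0,0,0,-1,0,0,0,0,0,0,-1]
}}

```text
t: 12.58
tcp_pos: [0.5835, -0.313, 0.3441]
tool_rot: [0.699, 0.715, 0.002, 0.005]
force: [0.3, 0.3, 1.2]
finger_gap: -0.001
gripper_force: 0.0
```

```bash
python3 -c "
from h import *
st();s=manip.snapshot('scene');print(manip.look_for(s,'duct')[:1])
for y in(-.01,0): print(y,ext(s,0,y,.084))
a=s['img'][150:400,280:500,::-1];cv2.imwrite('pics/s4.png',cv2.resize(a,None,fx=2.4,fy=2.4))"
```

```text
t 12.58 jig mm [   4.  -185.7  344.1] tool y deg 1.37 F [0.33 0.27 1.17]
[{'box': [368.5, 259.0, 85.4, 83.4], 'conf': 0.73}]
-0.01 [368.6 259.7  91.4  86.9]
0 [365.8 257.2  90.5  86.1]
```

View pics/s4.png

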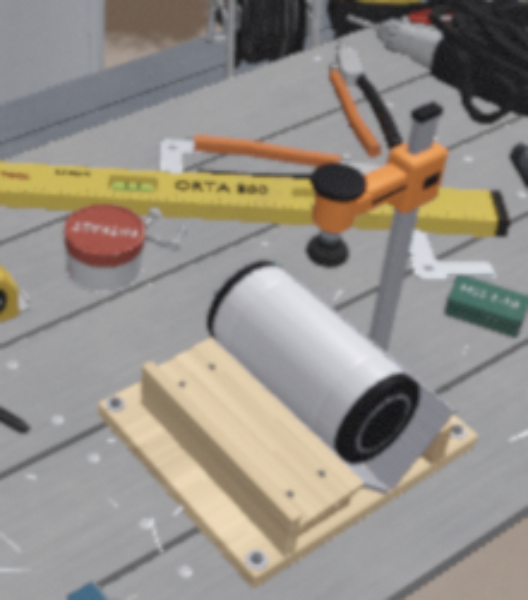

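The duct lies along the vee with its far end over the stop at (235,290) px, flush as predicted. Next I go over the palm disc.

Call:
{"op": "servo_tool", "data": {
  "commands": [0.074,-0.008,0,0,0,0,-1,0.074,0,0,0,0,0,-1,0.074,0,0,0,0,0,-1,0.074,0,0,0,0,0,-1,0.074,0,0,0,0,0,-1,0,0,0.05,0,0,0,-1,0,0,0.04,0,0,0,-1,0,0,0,0,0,0,-1,0,0,0,0,0,0,-1]
}}

```text
t: 13.43
tcp_pos: [0.5709, -0.1267, 0.2882]
tool_rot: [0.699, 0.715, -0.001, -0.004]
force: [0.6, -0.0, 1.1]
finger_gap: 0.003
gripper_force: 0.0
```

```bash
python3 -c "
from h import *
st();s=manip.snapshot('scene');a=s['img'][150:400,280:500,::-1];cv2.imwrite('pics/s5.png',cv2.resize(a,None,fx=2.4,fy=2.4))"
```

```text
t 13.43 jig mm [ -4.7   0.8 288.2] tool y deg 1.32 F [ 0.61 -0.03  1.1 ]
```

View pics/s5.png

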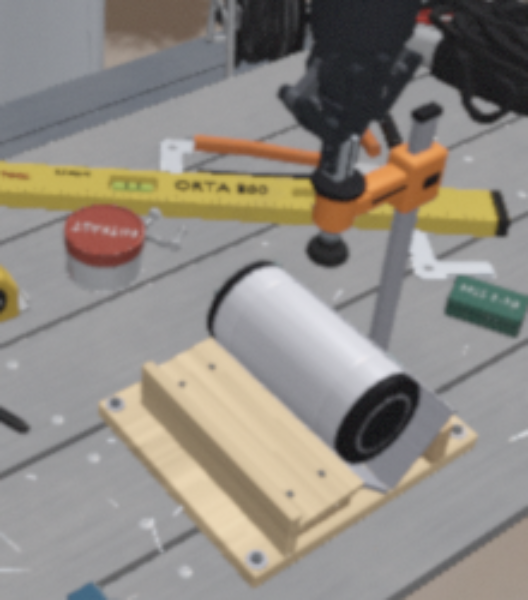

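The shut fingers are above the disc at (340,185) px. The knuckles point toward the bar, so I turn back 90° to get more clearance.

Call:
{"op": "servo_tool", "data": {
  "commands": [0,0,0,0,0,-0.019,-1,0,0,0,0,0,-0.019,-1,0,0,0,0,0,-0.019,-1,0,0,0,0,0,-0.019,-1,0,0,0,0,0,-0.019,-1,0,0,0,0,0,-0.019,-1,0,0,0,0,0,-0.019,-1,0,0,0,0,0,-0.019,-1,0,0,0,0,0,-0.019,-1,0,0,0,0,0,-0.019,-1,0,0,0,0,0,-0.019,-1,0,0,0,0,0,-0.019,-1]
}}

```text
t: 14.48
tcp_pos: [0.5734, -0.129, 0.2923]
tool_rot: [0.055, 0.998, -0.0, 0.001]
force: [-0.1, -0.2, 0.4]
finger_gap: -0.004
gripper_force: 0.0
```

Call:
{"op": "servo_tool", "data": {
  "commands": [-0.009,0,0,0,0,-0.019,-1,0,0,0,0,0,-0.003,-1,0,0,0.008,0,0,0,-1,0,0,0.008,0,0,0,-1,0,0,0,0,0,0,-1]
}}

```text
t: 14.9
tcp_pos: [0.5767, -0.1287, 0.2824]
tool_rot: [-0.01, 1.0, 0.0, -0.001]
force: [-0.0, 0.4, -0.5]
finger_gap: 0.001
gripper_force: 0.0
```

```bash
python3 -c "
from h import *
st();print(manip.sense()['q'].round(2))"
```

```text
t 14.9 jig mm [  1.1  -1.3 282.4] tool y deg 91.17 F [-0.02  0.37 -0.55]
[-0.41  0.43  1.46  0.    1.26 -2.  ]
```

Call:
{"op": "servo_tool", "data": {
  "commands": [0,0,0.004,0,0,0,-1,0,0,0.004,0,0,0,-1,0,0,0.004,0,0,0,-1]
}}

```text
t: 15.15
tcp_pos: [0.577, -0.1288, 0.2791]
tool_rot: [-0.011, 1.0, -0.0, -0.0]
force: [-3.5, 1.0, 11.5]
finger_gap: 0.001
gripper_force: 5.0
```

Call:
{"op": "servo_tool", "data": {
  "commands": [0,0,0.004,0,0,0,-1,0,0,0.004,0,0,0,-1]
}}

```text
t: 15.32
tcp_pos: [0.577, -0.1288, 0.2753]
tool_rot: [-0.011, 1.0, -0.0, 0.0]
force: [-3.1, 1.8, 9.8]
finger_gap: -0.002
gripper_force: 5.0
```

Call:
{"op": "servo_tool", "data": {
  "commands": [0,0,0.004,0,0,0,-1,0,0,0.004,0,0,0,-1]
}}

```text
t: 15.48
tcp_pos: [0.577, -0.1288, 0.2714]
tool_rot: [-0.011, 1.0, -0.0, 0.0]
force: [-3.8, 0.0, 10.0]
finger_gap: 0.002
gripper_force: 5.0
```

Call:
{"op": "servo_tool", "data": {
  "commands": [0,0,0.004,0,0,0,-1,0,0,0.004,0,0,0,-1]
}}

```text
t: 15.65
tcp_pos: [0.577, -0.1288, 0.2674]
tool_rot: [-0.011, 1.0, -0.0, 0.0]
force: [-3.7, 1.1, 10.3]
finger_gap: -0.001
gripper_force: 5.0
```

Call:
{"op": "servo_tool", "data": {
  "commands": [0,0,0.006,0,0,0,-1,0,0,0.006,0,0,0,-1,0,0,0.006,0,0,0,-1,0,0,0.006,0,0,0,-1,0,0,0.004,0,0,0,-1]
}}

```text
t: 16.07
tcp_pos: [0.577, -0.1288, 0.2531]
tool_rot: [-0.011, 1.0, -0.0, -0.0]
force: [-3.7, 1.0, 10.4]
finger_gap: -0.004
gripper_force: 5.0
```

Call:
{"op": "servo_tool", "data": {
  "commands": [0,0,0.002,0,0,0,-1,0,0,0.002,0,0,0,-1]
}}

```text
t: 16.23
tcp_pos: [0.577, -0.1288, 0.2512]
tool_rot: [-0.011, 1.0, -0.0, -0.0]
force: [-4.4, 0.9, 9.8]
finger_gap: 0.001
gripper_force: 4.9
```

Call:
{"op": "servo_tool", "data": {
  "commands": [0,0,0.002,0,0,0,-1,0,0,0.002,0,0,0,-1]
}}

```text
t: 16.4
tcp_pos: [0.577, -0.1288, 0.2492]
tool_rot: [-0.011, 1.0, -0.0, -0.0]
force: [-3.6, 0.5, 10.5]
finger_gap: 0.003
gripper_force: 4.9
```

Call:
{"op": "servo_tool", "data": {
  "commands": [0,0,0.002,0,0,0,-1,0,0,0.002,0,0,0,-1]
}}

```text
t: 16.57
tcp_pos: [0.577, -0.1288, 0.2473]
tool_rot: [-0.011, 1.0, -0.0, -0.0]
force: [-2.9, 1.3, 8.6]
finger_gap: 0.0
gripper_force: 4.9
```

```bash
python3 -c "
from h import *
from scipy.optimize import brentq
s=manip.snapshot('scene')
row=lambda z:proj(s,(.576,-.127,z))[0][1]
for n,r in(('palm',150+183/2.4),('padbot centre',150+253/2.4),('padbot lo',150+258/2.4)): print(n,brentq(lambda z:row(z)-r,.1,.35))
a=s['img'][190:290,370:470,::-1];cv2.imwrite('pics/s6.png',cv2.resize(a,None,fx=5,fy=5))"
```

```text
palm 0.2739177322544647
padbot centre 0.20239882231969547
padbot lo 0.19702077746654584
```

View pics/s6.png

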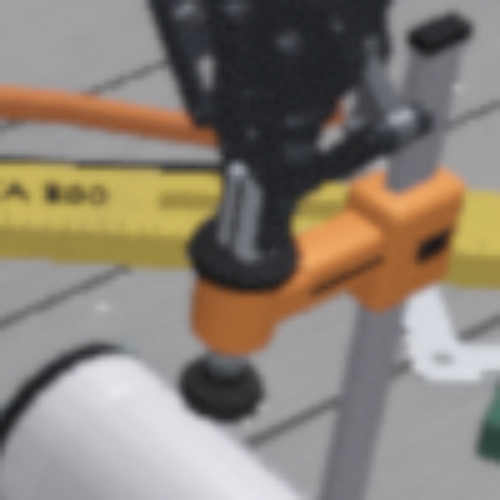

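In the crop the fingers press on the disc at (240,250) px, and the pad bottom at (222,400) is still well above the duct. Contact should come at a palm height near 0.207–0.212 m.

Call:
{"op": "servo_tool", "data": {
  "commands": [0,0,0.006,0,0,0,-1,0,0,0.006,0,0,0,-1,0,0,0.006,0,0,0,-1,0,0,0.006,0,0,0,-1,0,0,0.006,0,0,0,-1,0,0,0.003,0,0,0,-1]
}}

```text
t: 17.12
tcp_pos: [0.577, -0.1288, 0.2305]
tool_rot: [-0.011, 1.0, -0.0, -0.0]
force: [-3.7, 1.2, 10.4]
finger_gap: -0.005
gripper_force: 5.0
```

Call:
{"op": "servo_tool", "data": {
  "commands": [0,0,0.004,0,0,0,-1,0,0,0.004,0,0,0,-1]
}}

```text
t: 17.28
tcp_pos: [0.577, -0.1288, 0.2267]
tool_rot: [-0.011, 1.0, -0.0, -0.0]
force: [-4.2, 1.2, 9.4]
finger_gap: 0.001
gripper_force: 5.0
```

Call:
{"op": "servo_tool", "data": {
  "commands": [0,0,0.002,0,0,0,-1,0,0,0.002,0,0,0,-1]
}}

```text
t: 17.45
tcp_pos: [0.577, -0.1288, 0.2246]
tool_rot: [-0.011, 1.0, -0.0, -0.0]
force: [-3.4, 2.0, 9.7]
finger_gap: 0.001
gripper_force: 4.9
```

Call:
{"op": "servo_tool", "data": {
  "commands": [0,0,0.002,0,0,0,-1,0,0,0.002,0,0,0,-1,0,0,0.002,0,0,0,-1]
}}

```text
t: 17.7
tcp_pos: [0.577, -0.1288, 0.2217]
tool_rot: [-0.011, 1.0, -0.0, -0.0]
force: [-3.3, 1.0, 9.9]
finger_gap: -0.0
gripper_force: 4.9
```

Call:
{"op": "servo_tool", "data": {
  "commands": [0,0,0.002,0,0,0,-1,0,0,0.002,0,0,0,-1]
}}

```text
t: 17.87
tcp_pos: [0.577, -0.1288, 0.2196]
tool_rot: [-0.011, 1.0, -0.0, -0.0]
force: [-4.2, 1.0, 9.7]
finger_gap: 0.001
gripper_force: 4.9
```

Call:
{"op": "servo_tool", "data": {
  "commands": [0,0,0.002,0,0,0,-1,0,0,0.002,0,0,0,-1]
}}

```text
t: 18.03
tcp_pos: [0.577, -0.1288, 0.2176]
tool_rot: [-0.011, 1.0, -0.0, -0.0]
force: [-3.8, 0.8, 9.2]
finger_gap: -0.005
gripper_force: 4.9
```

Call:
{"op": "servo_tool", "data": {
  "commands": [0,0,0.002,0,0,0,-1]
}}

```text
t: 18.12
tcp_pos: [0.577, -0.1288, 0.2166]
tool_rot: [-0.011, 1.0, -0.0, -0.0]
force: [-3.9, 0.3, 10.4]
finger_gap: 0.001
gripper_force: 4.9
```

Call:
{"op": "servo_tool", "data": {
  "commands": [0,0,0.002,0,0,0,-1,0,0,0.002,0,0,0,-1]
}}

```text
t: 18.28
tcp_pos: [0.577, -0.1288, 0.2146]
tool_rot: [-0.011, 1.0, -0.0, -0.0]
force: [-3.5, 0.2, 10.1]
finger_gap: -0.004
gripper_force: 4.9
```

Call:
{"op": "servo_tool", "data": {
  "commands": [0,0,0.002,0,0,0,-1]
}}

```text
t: 18.37
tcp_pos: [0.577, -0.1288, 0.2136]
tool_rot: [-0.011, 1.0, -0.0, -0.0]
force: [-3.7, 1.5, 9.9]
finger_gap: 0.001
gripper_force: 4.9
```

Call:
{"op": "servo_tool", "data": {
  "commands": [0,0,0.002,0,0,0,-1,0,0,0.002,0,0,0,-1]
}}

```text
t: 18.53
tcp_pos: [0.577, -0.1288, 0.2116]
tool_rot: [-0.011, 1.0, -0.0, -0.0]
force: [-4.1, 0.6, 9.3]
finger_gap: -0.005
gripper_force: 4.9
```

Call:
{"op": "servo_tool", "data": {
  "commands": [0,0,0.001,0,0,0,-1]
}}

```text
t: 18.62
tcp_pos: [0.577, -0.1288, 0.211]
tool_rot: [-0.011, 1.0, -0.0, -0.0]
force: [-3.8, 1.0, 9.8]
finger_gap: -0.001
gripper_force: 4.8
```

Call:
{"op": "servo_tool", "data": {
  "commands": [0,0,0.002,0,0,0,-1]
}}

```text
t: 18.7
tcp_pos: [0.577, -0.1288, 0.2102]
tool_rot: [-0.011, 1.0, -0.0, -0.0]
force: [-4.5, 0.3, 10.0]
finger_gap: 0.0
gripper_force: 4.9
```

Call:
{"op": "servo_tool", "data": {
  "commands": [0,0,0.002,0,0,0,-1]
}}

```text
t: 18.78
tcp_pos: [0.577, -0.1288, 0.2091]
tool_rot: [-0.011, 1.0, -0.0, -0.0]
force: [-3.4, 1.7, 10.2]
finger_gap: -0.001
gripper_force: 4.9
```

Call:
{"op": "servo_tool", "data": {
  "commands": [0,0,0.002,0,0,0,-1]
}}

```text
t: 18.87
tcp_pos: [0.577, -0.1288, 0.2081]
tool_rot: [-0.011, 1.0, -0.0, -0.0]
force: [-3.1, 1.9, 9.0]
finger_gap: 0.001
gripper_force: 4.9
```

Call:
{"op": "servo_tool", "data": {
  "commands": [0,0,0.002,0,0,0,-1]
}}

```text
t: 18.95
tcp_pos: [0.577, -0.1288, 0.2071]
tool_rot: [-0.011, 1.0, -0.0, -0.0]
force: [-3.3, 0.9, 10.0]
finger_gap: 0.005
gripper_force: 4.9
```

Call:
{"op": "servo_tool", "data": {
  "commands": [0,0,0.002,0,0,0,-1]
}}

```text
t: 19.03
tcp_pos: [0.577, -0.1288, 0.2062]
tool_rot: [-0.011, 1.0, -0.0, -0.0]
force: [-4.8, 1.1, 12.3]
finger_gap: 0.0
gripper_force: 6.2
```

Call:
{"op": "servo_tool", "data": {
  "commands": [0,0,0.002,0,0,0,-1]
}}

```text
t: 19.12
tcp_pos: [0.577, -0.1288, 0.2056]
tool_rot: [-0.011, 1.0, -0.0, -0.0]
force: [-5.1, 2.1, 13.9]
finger_gap: -0.0
gripper_force: 7.4
```

Call:
{"op": "servo_tool", "data": {
  "commands": [0,0,0.002,0,0,0,-1]
}}

```text
t: 19.2
tcp_pos: [0.577, -0.1288, 0.205]
tool_rot: [-0.011, 1.0, -0.0, -0.0]
force: [-5.7, 2.0, 17.4]
finger_gap: 0.002
gripper_force: 8.5
```

Call:
{"op": "servo_tool", "data": {
  "commands": [0,0,0,0,0,0,-1]
}}

```text
t: 19.28
tcp_pos: [0.577, -0.1288, 0.205]
tool_rot: [-0.011, 1.0, -0.0, 0.0]
force: [-5.6, 2.3, 13.7]
finger_gap: 0.001
gripper_force: 6.9
```

Call:
{"op": "servo_tool", "data": {
  "commands": [0,0,0.002,0,0,0,-1]
}}

```text
t: 19.37
tcp_pos: [0.577, -0.1288, 0.2045]
tool_rot: [-0.011, 1.0, -0.0, 0.0]
force: [-7.0, 1.7, 18.4]
finger_gap: -0.0
gripper_force: 9.5
```

```bash
python3 -c "
from h import *
s=manip.sense();print(s['tcp_pos'],s['force'],s['gripper_force'])"
```

```text
[ 0.57704521 -0.12879884  0.20446965] [-6.98709782  1.68991459 18.43497286] 9.540443798177876
```

Call:
{"op": "servo_tool", "data": {
  "commands": [0,0,0.001,0,0,0,-1]
}}

```text
t: 19.45
tcp_pos: [0.5771, -0.1288, 0.2043]
tool_rot: [-0.011, 1.0, -0.0, 0.0]
force: [-7.1, 2.1, 19.8]
finger_gap: 0.004
gripper_force: 9.9
```

Call:
{"op": "servo_tool", "data": {
  "commands": [0,0,-0.004,0,0,0,-1,0,0,-0.01,0,0,0,-1,0,0,-0.05,0,0,0,-1,0,0,-0.08,0,0,0,-1,0,0,-0.08,0,0,0,-1,0,0,-0.08,0,0,0,-1,0.06,0,0,0,0,0,-1,0.06,0,0,0,0,0,-1,0.06,0,0,0,0,0,-1,0,0,0,0,0,0,-1,0,0,0,0,0,0,-1]
}}

```text
t: 20.37
tcp_pos: [0.4865, -0.1306, 0.3531]
tool_rot: [-0.011, 1.0, 0.0, 0.0]
force: [0.1, -0.2, -0.1]
finger_gap: 0.002
gripper_force: 0.0
```

```bash
python3 -c "
from h import *
st();s=manip.snapshot('scene');print(manip.look_for(s,'duct')[:1],ext(s,0,0,.084),proj(s,(.576,-.127,.2045)))
a=s['img'][150:400,280:500,::-1];cv2.imwrite('pics/s7.png',cv2.resize(a,None,fx=2.4,fy=2.4))"
```

```text
t 20.37 jig mm [-89.2  -1.4 353.1] tool y deg 91.21 F [ 0.12 -0.18 -0.08]
[{'box': [367.6, 258.5, 87.8, 82.0], 'conf': 0.56}] [365.8 257.2  90.5  86.1] [[416.30470447 254.59873046]]
```

View pics/s7.png

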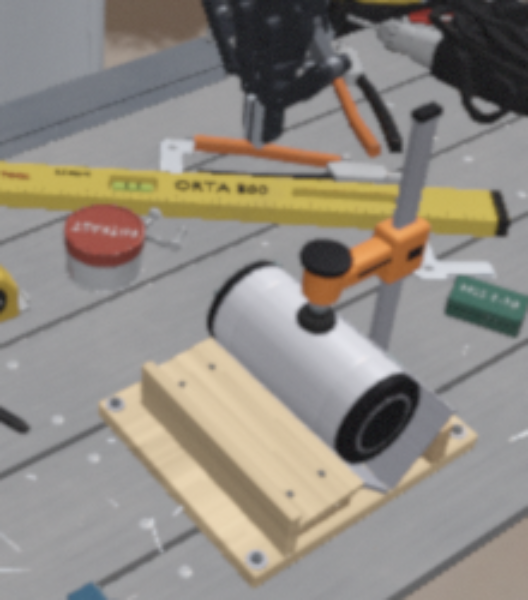

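The pad sits on the duct at (317,320) px, the duct has not moved from the stop, and the tool is clear. Handing in.

```bash
python3 -c "
from h import *
print(manip.sign_off())"
```

```text
the job is handed in; nothing more can be done
None
```

The job is handed in (no verdict came back): the duct was rolled into the vee, slid against the stop with pushes up to about 12 N, released to settle, then clamped at an estimated 10 N, with the robot clear at about 20 s.

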